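Hold the last slat on a honey gift crate for pinning

TASK

Take the long slat out of the rack and hold it in the empty top place on the near side of the half-built gift crate: upright, centred end to end on the two posts, its top edge flush with the post tops. Press it gently and squarely against the posts so that the crate slides back on its spring until the pointer behind it stands about midway between the two bars of the gauge plate (about 11 N), without ramming it to the stop, and finish still gripping and pressing steadily so that someone can pin it. Leave the short slat and everything else alone, and touch the crate and jig with nothing but the slat.

Things in the scene. Friction and masses are not known exactly. Their poses are not given: they have to be found in the camera images.
- slat: the long wooden slat, 180 mm long (its y), 10 mm thick (its x), 50 mm tall (its z), about 50 g (0.7 to 1.4 times that), standing on its long narrow edge in one of the rack's two slots, upright. Origin: centre of its underside (top edge 50 mm above). Both ends and both faces are alike
- short_slat: the short wooden slat, 120 mm long (its y), 10 mm thick (its x), 50 mm tall, standing in the other slot; not wanted. Origin: centre of its underside
- rack: slotted plywood slat rack, fixed to the counter, 150 mm (x) by 205 mm (y). Two open slots 12 mm wide run along its y, 42 mm either side of its middle; slot floor 6 mm, slot walls 18 mm above the counter. It may stand to the left or the right of the robot. Origin: centre of its underside, on the counter
- jig: pressing jig, fixed on the other side from the rack: a plywood base board 220 mm wide (y), 15 mm thick, from 105 mm before to 145 mm beyond its origin in x, with two steel spring blocks 37 mm tall at its far end (+x). On it slides the half-built gift crate. Its +x is the horizontal direction in which the crate is pressed. Origin: underside of the board, below the crate
- bay (a point): where the missing slat belongs on the crate (rides on it): the place of the slat's origin when the slat lies on the two front posts, centred, top edge flush with the post tops; 93 mm above the counter. Axes as the jig's: x into the crate, y along the missing slat, z up. Front faces of the posts 5 mm beyond it in x, post tops 50 mm above it; the lower front slat's top edge is 14 mm below it
- crate_top (a point): middle of the crate's open top, at post-top height (143 mm), 70 mm beyond the bay in x. The wooden crate is 180 mm wide (y) and 140 mm deep (x), posts 20 mm square at its corners, front ones 80 mm either side of the middle. Only the top slat of its near side (facing the robot) is missing. Inside it is empty for 90 mm behind the front posts: room for a finger behind the slat
- crate (a joint): how far the crate is pressed back on its sled, m: 0 free, 0.030 the hard stop. A spring of 800 N per m pushes it back towards the robot (0.014 is 11 N)
- pointer (a point): middle of the crossbar (36 mm along y, 5 mm wide) of the dark T-shaped pointer that sticks out at the crate's far foot (+x), 24 mm above the counter. It passes over a bright gauge plate on the board, between crate and spring blocks, that bears two dark bars along y, 40 mm apart in x. Unpressed it is 6 mm (centre to centre) beyond the near bar; it is midway at 0.014 of joint crate
- jar_near: small honey jar with a brass lid, 48 mm across, 65 mm tall, between jig and rack on the robot's side. Bystander. Origin: centre of its underside
- jar_mid: a second small honey jar with a brass lid, 48 mm across, 65 mm tall, between jig and rack farther out. Bystander. Origin: centre of its underside
- jar_left: larger honey jar with a white lid, 70 mm across, 95 mm tall, on the far left. Bystander. Origin: centre of its underside
- tub: white lidded plastic tub, 104 mm across, 100 mm tall, on the far right. Bystander. Origin: centre of its underside
- hammer: hammer, 240 mm long, lying beyond the jig and rack. Bystander. Origin: near the middle of its handle
- pin_tin: low round metal tin, 70 mm across, 30 mm tall, lying beyond the jig and rack. Bystander. Origin: centre of its underside
Mind the look-alikes: they are no part of the job. What is shaped like the slat but red or yellow is not meant.

How it is judged:
By the outcome, as a careful person would: the job done as asked, in the order asked, and still so for the second after the job is handed in, while the arm keeps its last pose, push and grip.
It also fails if it takes over 45 s, if anything falls off the work surface, if the arm or the gripper's body presses on something with over 40 N, if the wrist force passes 120 N, or if a joint passes its speed limit or range.

ROBOT

A 6-joint arm with a two-finger parallel gripper is mounted at the origin on the work surface. World frame = base frame: x ahead of the robot, y to its left, z up, the work surface at z = 0. Lengths are in m, angles in rad, forces in N, time in s.
With the tool pointing down it reaches from about 0.25 to 0.775 m from the base axis. Payload 4 kg.
Tool frame: the origin (TCP) lies midway between the tips of the shut fingers; the grasp point (between the pads) lies 19 mm behind it; z points along the fingers, y is the line along which they close (so a half turn about z gives the same grasp; the last joint's range is limited). The gripper opens to 94 mm and grips with 3 to 60 N. Pads are 16 mm wide; open, the fingers measure 119 mm over their backs; the gripper's body (75 mm by 177 mm) begins 78 mm behind the grasp point.
Start: joints at [1.087, 0.087, 1.371, -0, 1.684, -0.103], TCP at [0.204, 0.511, 0.206] pointing down, gripper open.
Joint ranges: [-3.1, 3.1], [-0.76, 2.03], [0.27, 2.55], [-1.08, 4.22], [0.17, 2.65], [-2.57, 2.57]. Speed limits (rad/s): [2.79, 2.79, 3.14, 3.14, 3.14, 3.14].

INTERFACE

Orientations are given as [roll, pitch, yaw] about the fixed x, y, z axes, in that order (R = Rz(yaw) Ry(pitch) Rx(roll)).
In Python, from bench import robot gives the robot as it stands. The module is installed in compiled form; this text tells all that it offers.
- The arm moves only by the tool arm_command, never from a script. Its argument "targets" is a list of rows, each a list of 4 numbers: the shift along the world's x, y, z as a fraction of full scale, then the turn about the world's z as a fraction of full scale. A call has 1 to 8 rows; each row is the pose to reach, as a shift and turn from the pose commanded when the call began; what a row does not reach only later rows make up. Full scale, the value 1, is 0.5 m for a shift and 120 degrees for a turn. A row lasts 1/12 s, in which the tool goes at most 41.7 mm and 7.16 degrees, less where a joint would pass 70% of its speed; a pose out of reach is approached as far as the arm can. A call with a number of a shift or a turn outside -1 to 1 is refused whole. A call with a gripper value outside its range is refused whole. "claw" is the closure, from 0 (fully open) to 1 (shut), set as the call begins (left out, the last holds). The fingers move at their own pace and stop on an object; the grip force is fixed at half the most. Time passes only in rows, so rows that repeat a pose let the fingers close. It gives the time, the measured TCP pose, the force, the opening and the grip force at its end, in the units of the state.
- robot.get_obs(): the state, without advancing time (a new reading comes with each control period).
- robot.snapshot(name): name is "scene" or "top"; returns the picture (384x512x3 uint8, red, green, blue); there is no depth.
- robot.camera_info(name): a dict with "vfov" (degrees; the focal length in pixels is half the picture's height over the tangent of half this angle, whatever the lens; pixels are square), "cx", "cy" (the principal point, pixels), "k1" (the pictures are not rectified: a ray, as slopes to the right and down, at radius r is drawn at 1 + k1 r^2 times it, then the intrinsics apply), "extrinsics" (4x4, takes a point from camera to world coordinates). Camera axes: x right, y up, looking along -z (the intrinsics and any distortion apply to the point x, -y, -z); pixel columns grow to the right and rows downward; lengths in m; the calibration is good to about 2 mm. A picture is of the moment at which its call begins. camera_info takes no time and is no camera call.
- robot.close_job(): hands the job in; it is judged then, once.
The state is a dict: "time": time; "joint_positions": joint angles; "qvel": joint speeds; "joint_torque": joint torques, N m; "tool_pos": TCP position; "ee_rot": TCP orientation; "wrist_force": force on the tool from outside, world axes, zero at the start; "wrist_torque": the same for the moment, N m; "width": finger opening in m; "finger_force": force on a finger pad.
Only numpy, scipy, OpenCV 4.12 (cv2) and the standard library are available. Lean on these libraries where they do the work, as an engineer would, in place of code of your own. Each camera call takes 0.05 s, during which the arm holds its last target. There are 200 camera calls.

## Working session

There is one attempt and no reset: what is moved stays moved. The work goes in short steps, Python scripts to look and compute and a tool call to move; the robot and the scene stay as the last step left them, time stands still between calls to the robot, and variables do not carry over. Pictures are saved under pics/ and viewed, at most 10 in all, crops included, and the job is handed in when it is done.

Besides the shell and the picture viewer there is one more tool, called after "Call:" as name(argument=value, ...) on one line, values as JSON. arm_command: Moves the arm, as the interface text tells. Shift numbers are shares of 0.5 m and turn numbers shares of 120 degrees, none past 1 either way. Its arguments: {"type":"object","properties":{"targets":{"type":"array"},"claw":{"type":"number"}},"required":["targets"]}

```bash
mkdir -p pics
cat > h.py <<'E'
import numpy as np, cv2
from bench import robot
def snap(n,f):
    im=robot.snapshot(n); cv2.imwrite(f'pics/{f}.png',im[:,:,::-1]); return im
def K(n):
    c=robot.camera_info(n); f=192/np.tan(np.radians(c['vfov'])/2); return c,f
def p2w(n,uv,z):
    c,f=K(n); E=np.array(c['extrinsics']); out=[]
    for u,v in uv:
        d=np.array([(u-c['cx'])/f,(v-c['cy'])/f]); s=d.copy()
        for _ in range(30): s=d/(1+c['k1']*(s@s))
        r=E[:3,:3]@np.array([s[0],-s[1],-1]); t=(z-E[2,3])/r[2]; out.append(E[:3,3]+t*r)
    return np.array(out)
def w2p(n,P):
    c,f=K(n); E=np.array(c['extrinsics']); q=(np.atleast_2d(P)-E[:3,3])@E[:3,:3]
    s=np.c_[q[:,0]/-q[:,2],-q[:,1]/-q[:,2]]; s=s*(1+c['k1']*(s**2).sum(1,keepdims=True))
    return s*f+[c['cx'],c['cy']]
E
python3 - <<'E'
from h import *
a=snap('scene','s0');b=snap('top','t0')
for n in('scene','top'):print(robot.camera_info(n))
o=robot.get_obs();print(o['time'],o['tool_pos'],o['ee_rot'],o['width'],o['wrist_force'])
for n,x in(('s',a),('t',b)):cv2.imwrite(f'pics/{n}0b.png',cv2.resize(x,(800,600),interpolation=cv2.INTER_CUBIC)[:,:,::-1])
E
```

```text
{'vfov': 53.51200069258718, 'cx': 254.23508156188896, 'cy': 186.4073754598308, 'k1': -0.017118446859649816, 'extrinsics': array([[ 7.20234077e-01, -4.59352787e-01,  5.19863339e-01,
         1.10782227e+00],
       [ 6.93730847e-01,  4.77572820e-01, -5.39130516e-01,
        -6.42878200e-01],
       [-6.21495792e-04,  7.48945404e-01,  6.62631417e-01,
         9.02824355e-01],
       [ 0.00000000e+00,  0.00000000e+00,  0.00000000e+00,
         1.00000000e+00]])}
{'vfov': 50.360404041014135, 'cx': 252.1811580230099, 'cy': 194.17750011332163, 'k1': -0.10906059343804439, 'extrinsics': array([[-0.06715538,  0.97433913, -0.21483345,  0.22448047],
       [-0.99774064, -0.06516147,  0.01635818,  0.00710275],
       [ 0.00193955,  0.2154466 ,  0.9765137 ,  1.35890591],
       [ 0.        ,  0.        ,  0.        ,  1.        ]])}
0.1 [0.20422963 0.51016002 0.20443937] [-3.13966866e+00 -1.44406928e-04  2.76073280e+00] 0.09402114383924712 [-0.5043061   0.25068523 -0.40435512]
```

View pics/t0b.png

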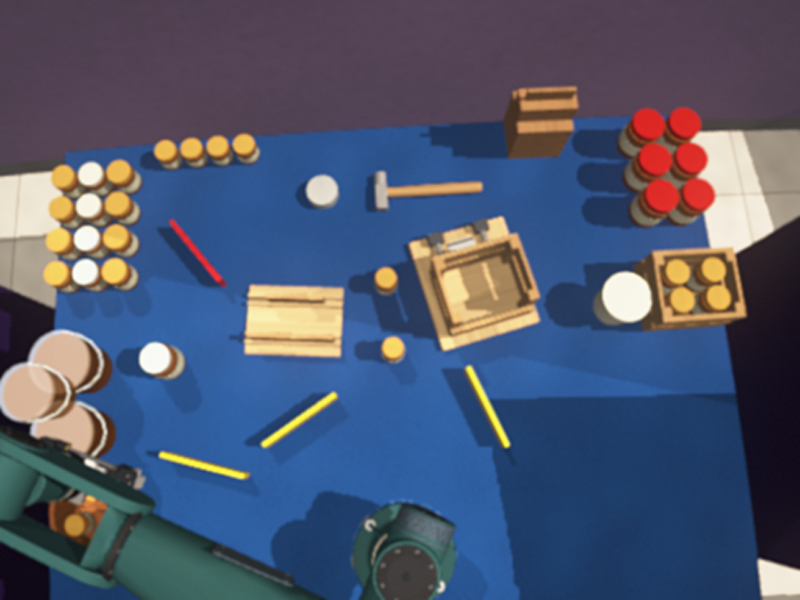

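View pics/s0b.png

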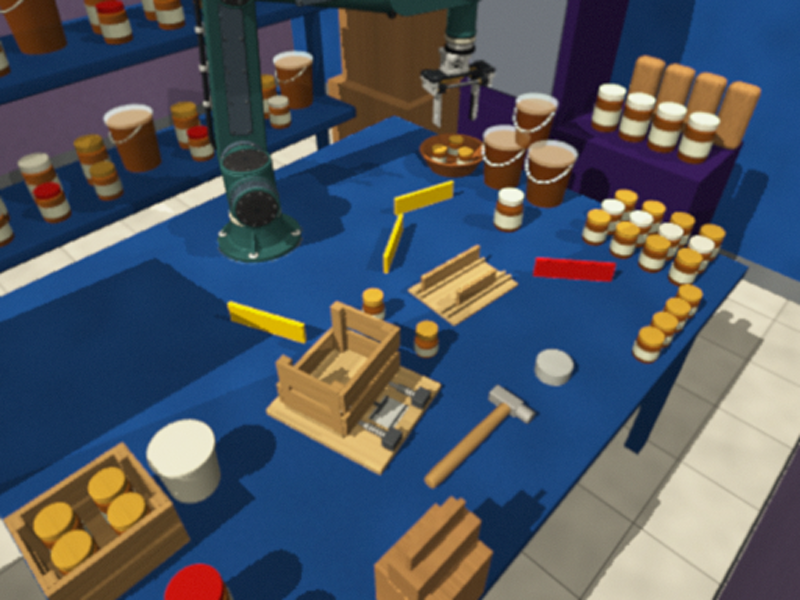

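Run:
```python
from h import *
im=cv2.imread('pics/t0.png')
def crop(f,u,v,w,h,s):
    c=cv2.resize(im[v:v+h,u:u+w],None,fx=s,fy=s,interpolation=cv2.INTER_CUBIC)
    for k in range(0,w,10): cv2.line(c,(k*s,0),(k*s,8),(0,0,255),1); cv2.putText(c,str(u+k),(k*s,18),0,.35,(255,255,255),1)
    for k in range(0,h,10): cv2.line(c,(0,k*s),(8,k*s),(0,0,255),1); cv2.putText(c,str(v+k),(9,k*s+4),0,.35,(255,255,255),1)
    cv2.imwrite(f'pics/{f}.png',c)
crop('rack',148,170,80,66,9)
crop('jig',255,133,98,96,6)
```

```text
(no output)
```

View pics/rack.png

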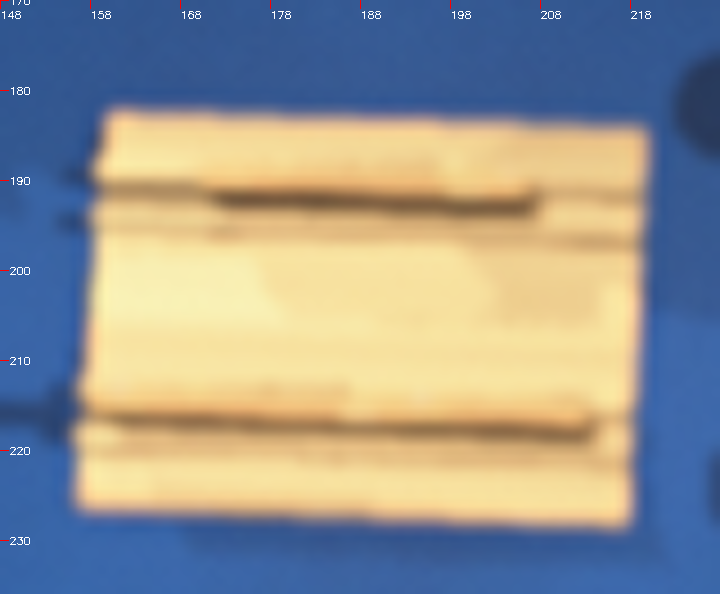

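View pics/jig.png

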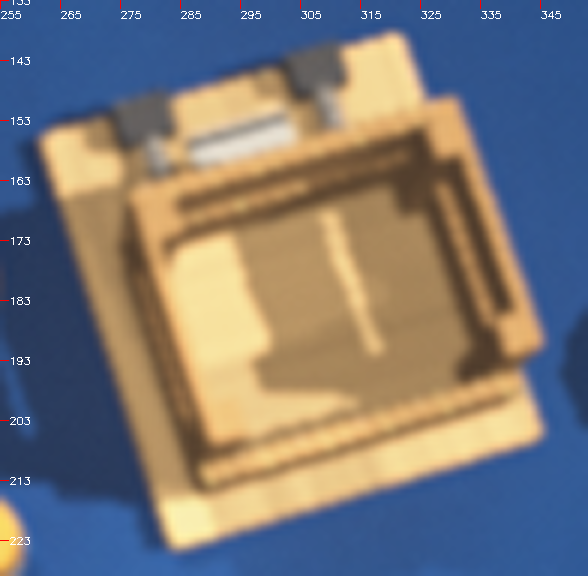

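Run:
```python
from h import *
from scipy.optimize import least_squares
def T(p,L): 
    c,s=np.cos(p[2]),np.sin(p[2]); L=np.array(L,float); return np.c_[p[0]+c*L[:,0]-s*L[:,1],p[1]+s*L[:,0]+c*L[:,1],L[:,2]]
cr=lambda u,v,s,a:np.array([[u+x/s,v+y/s] for x,y in a])
# rack: TL,TR,BR,BL top
R=cr(148,170,9,[(107,110),(648,130),(630,527),(78,512)])
RL=[(.075,.1025,.018),(.075,-.1025,.018),(-.075,-.1025,.012),(-.075,.1025,.012)]
r=least_squares(lambda p:(w2p('top',T(p,RL))-R).ravel(),[.4,.2,0]);print('rack',r.x,r.fun.round(2))
# jig
J=cr(255,133,6,[(40,135),(405,33),(545,435),(172,550)])
JL=[(.145,.11,.015),(.145,-.11,.015),(-.105,-.11,.015),(-.105,.11,.010)]
r2=least_squares(lambda p:(w2p('top',T(p,JL))-J).ravel(),[.45,-.15,.2]);print('jig',r2.x,r2.fun.round(2))
C=cr(255,133,6,[(132,192),(458,97),(545,345)])
P=p2w('top',C,.143);c,s=np.cos(r2.x[2]),np.sin(r2.x[2])
d=P[:,:2]-r2.x[:2];print('crate corners in jig',np.c_[d@[c,s],d@[-s,c]].round(4))
S=cr(148,170,9,[(108,398),(590,402),(590,420),(105,405)])
p=p2w('top',S,.056);c,s=np.cos(r.x[2]),np.sin(r.x[2]);d=p[:,:2]-r.x[:2]
print('slat ends in rack',np.c_[d@[c,s],d@[-s,c]].round(4))
for x in(-.042,.042):
  print(x,((w2p('top',T(r.x,[(x+.005,.09,.056),(x+.005,-.09,.056),(x-.005,-.09,.056),(x-.005,.09,.056)]))-[148,170])*9).round())
```

```text
rack [ 0.49612773  0.20051242 -0.09845698] [ 0.01  0.33 -0.05 -0.09 -0.07  0.1   0.12 -0.33]
jig [ 0.53730391 -0.1974274   0.22269144] [ 0.26 -0.1  -0.38 -0.1   0.07  0.26  0.04 -0.05]
crate corners in jig [[ 0.0633  0.0894]
 [ 0.0643 -0.0903]
 [-0.0746 -0.0896]]
slat ends in rack [[-0.0401  0.0846]
 [-0.0357 -0.09  ]
 [-0.0423 -0.0903]
 [-0.0427  0.0855]]
-0.042 [[ 94. 389.]
 [590. 406.]
 [589. 433.]
 [ 92. 416.]]
0.042 [[112. 163.]
 [602. 178.]
 [600. 205.]
 [110. 190.]]
```

Call:
arm_command(targets=[[0.5, -0.612, 0, -0.615], [0.5, -0.612, 0, -0.615], [0.5, -0.612, 0, -0.615], [0.5, -0.612, 0, -0.615], [0.5, -0.612, 0, -0.615], [0.5, -0.612, 0, -0.615], [0.5, -0.612, 0, -0.615], [0.5, -0.612, 0, -0.615]])

```text
time: 0.77
tool_pos: [0.4159, 0.2506, 0.2051]
ee_rot: [-3.141, 0.0, 1.755]
wrist_force: [0.6, 0.7, 0.5]
width: 0.0937
finger_force: 0.0
```

Call:
arm_command(targets=[[0.076, -0.092, 0, -0.135], [0.076, -0.092, 0, -0.135], [0.076, -0.092, 0, -0.135], [0.076, -0.092, 0, -0.135], [0.076, -0.092, 0, -0.135], [0.076, -0.092, 0, -0.135]])

```text
time: 1.27
tool_pos: [0.4528, 0.2069, 0.2052]
ee_rot: [-3.141, 0.0, 1.48]
wrist_force: [0.1, -0.5, -0.1]
width: 0.0939
finger_force: 0.0
```

Run:
```python
from h import *
o=robot.get_obs();print(o['tool_pos'],o['ee_rot'])
a=snap('scene','s1')
c=cv2.resize(a[140:280,200:390],(800,590),interpolation=cv2.INTER_CUBIC);cv2.imwrite('pics/s1c.png',c[:,:,::-1])
```

```text
[0.45284098 0.20687024 0.20524216] [-3.14104104e+00  1.00138997e-04  1.47982388e+00]
```

View pics/s1c.png

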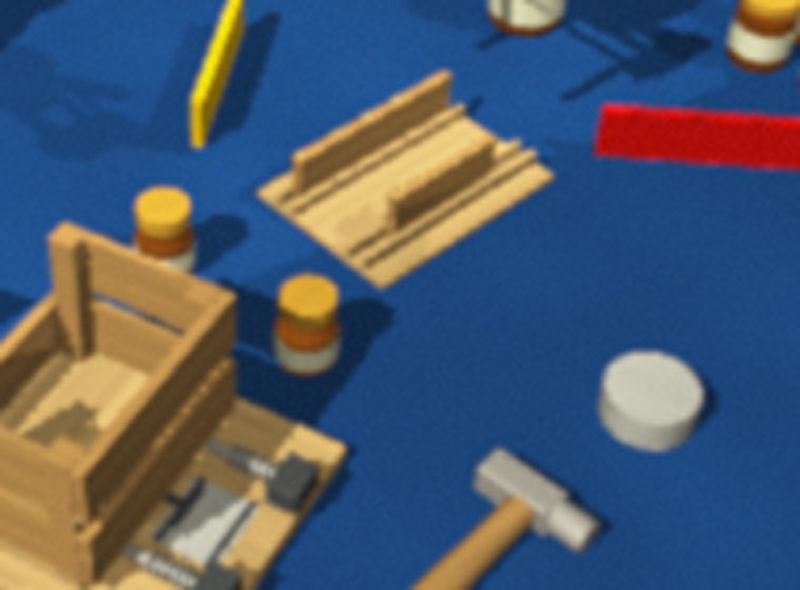

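Run:
```python
from h import *
uv=[(200+x/4.21,140+y/4.21) for x,y in[(294,155),(304,160),(438,71),(450,76)]]
p=p2w('scene',uv,.056);r=[.4961,.2005,-.0985];c,s=np.cos(r[2]),np.sin(r[2]);d=p[:,:2]-r[:2]
print(p.round(4),np.c_[d@[c,s],d@[-s,c]].round(4),p[:,:2].mean(0))
# short slat short check
uv=[(200+x/4.21,140+y/4.21) for x,y in[(387,195),(397,200),(485,145),(495,150)]]
p=p2w('scene',uv,.056);d=p[:,:2]-r[:2]
print(np.c_[d@[c,s],d@[-s,c]].round(4))
```

```text
[[0.4476 0.1195 0.056 ]
 [0.4578 0.1204 0.056 ]
 [0.4617 0.2913 0.056 ]
 [0.4737 0.2929 0.056 ]] [[-0.0403 -0.0854]
 [-0.0303 -0.0835]
 [-0.0431  0.087 ]
 [-0.0313  0.0897]] [0.46020444 0.20601795]
[[ 0.0446 -0.0623]
 [ 0.054  -0.0605]
 [ 0.0527  0.0434]
 [ 0.0624  0.0449]]
```

Call:
arm_command(targets=[[0.008, -0.005, -0.08, -0.004], [0.008, -0.005, -0.16, -0.004], [0.008, -0.005, -0.22, -0.004], [0.008, -0.005, -0.28, -0.004], [0.008, -0.005, -0.32, -0.004], [0.008, -0.005, -0.35, -0.004], [0.008, -0.005, -0.358, -0.004], [0.008, -0.005, -0.358, -0.004]])

```text
time: 1.98
tool_pos: [0.4559, 0.2043, 0.0252]
ee_rot: [-3.139, 0.001, 1.471]
wrist_force: [0.7, -0.1, 0.3]
width: 0.0943
finger_force: 0.0
```

Call:
arm_command(targets=[[0, 0, 0, 0], [0, 0, 0, 0], [0, 0, 0, 0], [0, 0, 0, 0], [0, 0, 0, 0], [0, 0, 0, 0], [0, 0, 0, 0], [0, 0, 0, 0]], claw=0.78)

```text
time: 2.65
tool_pos: [0.4574, 0.2039, 0.0266]
ee_rot: [3.141, -0.0, 1.47]
wrist_force: [0.2, 0.3, -0.6]
width: 0.0442
finger_force: 0.0
```

Call:
arm_command(targets=[[0, 0, 0, 0], [0, 0, 0, 0], [0, 0, 0, 0], [0, 0, 0, 0], [0, 0, 0, 0], [0, 0, 0, 0]])

```text
time: 3.15
tool_pos: [0.4573, 0.204, 0.0265]
ee_rot: [-3.142, 0.0, 1.47]
wrist_force: [-0.6, 0.2, 0.4]
width: 0.0212
finger_force: 0.0
```

Run:
```python
from h import *
o=robot.get_obs();print(o['tool_pos'],o['width'],o['wrist_force'])
a=snap('scene','s2');b=snap('top','t2')
c=cv2.resize(a[140:215,250:340],(480,400),interpolation=cv2.INTER_CUBIC)
d=cv2.resize(b[170:236,148:228],(485,400),interpolation=cv2.INTER_CUBIC)
cv2.imwrite('pics/c2.png',np.hstack([c,d])[:,:,::-1].copy() if 0 else cv2.resize(np.hstack([c,d]),(800,332))[:,:,::-1])
```

```text
[0.45728371 0.20396789 0.02645699] 0.0212473080069157 [-0.62854399  0.22491399  0.37334701]
```

View pics/c2.png

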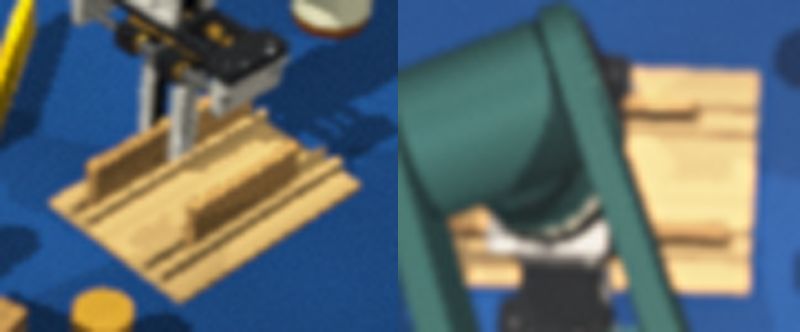

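Call:
arm_command(targets=[[0, 0, 0, 0], [0, 0, 0, 0], [0, 0, 0, 0], [0, 0, 0, 0], [0, 0, 0, 0], [0, 0, 0, 0]], claw=1)

```text
time: 3.75
tool_pos: [0.4575, 0.204, 0.0265]
ee_rot: [3.141, -0.0, 1.47]
wrist_force: [1.6, -0.8, -0.2]
width: 0.0098
finger_force: 30.0
```

Call:
arm_command(targets=[[0, 0, 0.02, 0], [0, 0, 0.05, 0], [0, 0, 0.1, 0], [0, 0, 0.16, 0], [0, 0, 0.22, 0], [0, 0, 0.28, 0], [0, 0, 0.32, 0], [0, 0, 0.32, 0]])

```text
time: 4.42
tool_pos: [0.4596, 0.2049, 0.1931]
ee_rot: [3.132, -0.005, 1.47]
wrist_force: [0.3, 0.7, 0.4]
width: 0.0097
finger_force: 30.0
```

Run:
```python
from h import *
o=robot.get_obs();print(o['tool_pos'],o['ee_rot'],o['width'],o['wrist_force'],o['finger_force'])
j=np.array([.5373,-.1974]);c,s=np.cos(.2227),np.sin(.2227)
for x in(-.08,-.12,-.14): print(x,j+[c*x,s*x])
```

```text
[0.45961222 0.20491948 0.19312428] [ 3.1319854  -0.00451182  1.46975226] 0.009720632861747352 [0.32385994 0.67519645 0.40896901] 29.99922752380371
-0.08 [ 0.45927563 -0.2150691 ]
-0.12 [ 0.42026344 -0.22390365]
-0.14 [ 0.40075735 -0.22832092]
```

Call:
arm_command(targets=[[-0.004, -0.03, 0, 0.008], [-0.012, -0.09, 0, 0.02], [-0.02, -0.15, 0, 0.03], [-0.03, -0.21, 0, 0.04], [-0.038, -0.27, 0, 0.055], [-0.046, -0.33, 0, 0.07], [-0.056, -0.39, 0, 0.08], [-0.062, -0.44, 0, 0.09]])

```text
time: 5.08
tool_pos: [0.4247, -0.0175, 0.1853]
ee_rot: [-3.139, -0.0, 1.659]
wrist_force: [0.0, 0.8, -1.7]
width: 0.0095
finger_force: 30.0
```

Call:
arm_command(targets=[[-0.008, -0.06, 0, 0.01], [-0.016, -0.12, 0, 0.02], [-0.024, -0.18, 0, 0.03], [-0.032, -0.24, 0, 0.04], [-0.04, -0.3, 0, 0.05], [-0.046, -0.36, 0, 0.06], [-0.05, -0.4, 0, 0.064], [-0.052, -0.425, 0, 0.0645]])

```text
time: 5.75
tool_pos: [0.399, -0.23, 0.1851]
ee_rot: [-3.14, -0.002, 1.791]
wrist_force: [0.4, 0.6, -0.6]
width: 0.01
finger_force: 30.0
```

Call:
arm_command(targets=[[0, 0, 0, 0], [0, 0, 0, 0], [0, 0, 0, 0], [0, 0, 0, 0]])

```text
time: 6.08
tool_pos: [0.4005, -0.2272, 0.1864]
ee_rot: [3.141, -0.001, 1.795]
wrist_force: [0.1, -0.4, -0.9]
width: 0.0097
finger_force: 30.0
```

Run:
```python
from h import *
o=robot.get_obs();print(o['tool_pos'],o['ee_rot'],o['width'],o['wrist_force'],o['finger_force'])
a=snap('scene','s3');b=snap('top','t3')
c=cv2.resize(a[150:310,150:300],(562,600),interpolation=cv2.INTER_CUBIC)
cv2.imwrite('pics/s3c.png',c[:,:,::-1])
```

```text
[ 0.4004965  -0.22720893  0.18642142] [ 3.14141511e+00 -6.41115102e-04  1.79493043e+00] 0.009710821860513785 [ 0.05708926 -0.35263727 -0.88485158] 29.999156892299652
```

View pics/s3c.png

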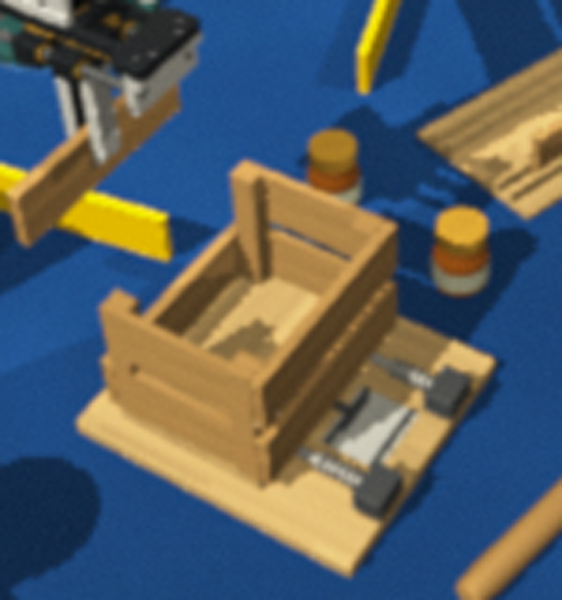

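Run:
```python
from h import *
f=lambda a:[(150+x/3.747,150+y/3.747) for x,y in a]
j=np.array([.5373,-.1974]);c,s=np.cos(.2227),np.sin(.2227)
def loc(p): d=p[:,:2]-j; return np.c_[d@[c,s],d@[-s,c]].round(4)
print('posts',loc(p2w('scene',f([(103,297),(246,160),(232,168),(120,290)]),.143)))
print('far corners',loc(p2w('scene',f([(258,388),(398,232)]),.143)))
print('board',loc(p2w('scene',f([(352,577),(496,360),(77,423)]),.015)))
print('slat low',loc(p2w('scene',f([(30,243),(180,110)]),.166)))
print('slat top',loc(p2w('scene',f([(12,190),(180,88)]),.216)))
print('tcp',loc(np.array([[.4005,-.2272,0]])))
# predicted corners
import itertools
def W(x,y,z): return [j[0]+c*x-s*y,j[1]+s*x+c*y,z]
P=lambda L:((w2p('scene',[W(*l) for l in L])-150)*3.747).round()
t=loc(np.array([[.4005,-.2272,0]]))[0]
print(P([(t[0]+.005,t[1]-.09,.166),(t[0]+.005,t[1]+.09,.166),(t[0]+.005,t[1]-.09,.216),(t[0]+.005,t[1]+.09,.216),(t[0]-.005,t[1]-.09,.216),(t[0]-.005,t[1]+.09,.216)]))
im=cv2.imread('pics/s3.png')[150:245,150:225]
cv2.imwrite('pics/s3d.png',cv2.resize(im,None,fx=6,fy=6,interpolation=cv2.INTER_CUBIC))
```

```text
posts [[-0.073  -0.0799]
 [-0.0699  0.0911]
 [-0.0739  0.0779]
 [-0.0669 -0.0684]]
far corners [[ 0.0688 -0.0897]
 [ 0.0737  0.0848]]
board [[ 0.1551 -0.1125]
 [ 0.1496  0.111 ]
 [-0.0959 -0.1099]]
slat low [[-0.1355 -0.0813]
 [-0.1333  0.0924]]
slat top [[-0.141  -0.0813]
 [-0.1089  0.0685]]
tcp [[-0.14    0.0012]]
[[ 23. 250.]
 [177. 110.]
 [ 11. 200.]
 [171.  61.]
 [  0. 194.]
 [161.  57.]]
```

View pics/s3d.png

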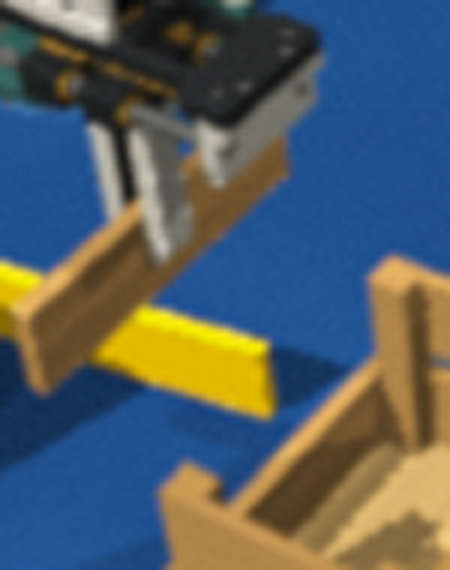

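Run:
```python
from h import *
f=lambda a:[(150+x/6,150+y/6) for x,y in a]
j=np.array([.5373,-.1974]);c,s=np.cos(.2227),np.sin(.2227)
def loc(p): d=p[:,:2]-j; return np.c_[d@[c,s],d@[-s,c]].round(4)
print('posts',loc(p2w('scene',f([(160,490),(190,462),(370,275),(390,256)]),.143)))
print('slat low',loc(p2w('scene',f([(40,393),(288,178)]),.166)))
print('slat up',loc(p2w('scene',f([(30,325),(15,312)]),.216)))
b=robot.snapshot('top')
cv2.imwrite('pics/t3c.png',cv2.resize(b[125:265,250:390],(600,600),interpolation=cv2.INTER_CUBIC)[:,:,::-1])
```

```text
posts [[-0.0693 -0.0877]
 [-0.0686 -0.0678]
 [-0.072   0.074 ]
 [-0.0717  0.0902]]
slat low [[-0.137  -0.085 ]
 [-0.1325  0.0912]]
slat up [[-0.1281 -0.0886]
 [-0.1392 -0.0859]]
```

View pics/t3c.png

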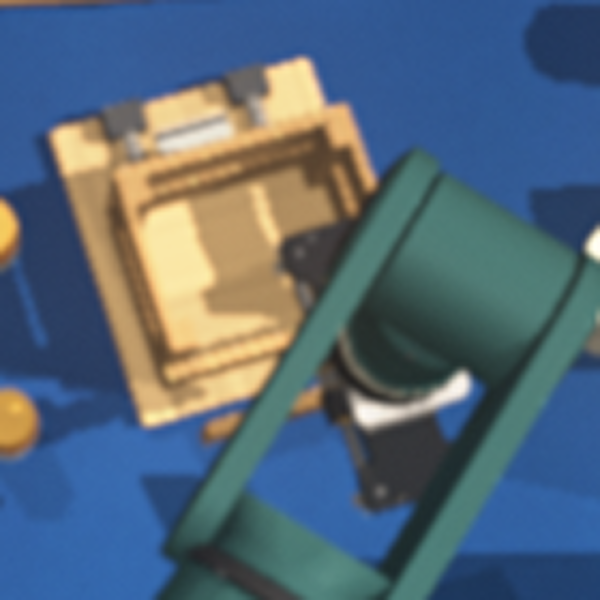

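Run:
```python
from h import *
f=lambda a:[(250+x*140/600,125+y*140/600) for x,y in a]
j=np.array([.5373,-.1974]);c,s=np.cos(.2227),np.sin(.2227)
def loc(p): d=p[:,:2]-j; return np.c_[d@[c,s],d@[-s,c]].round(4)
print('slat +y end',loc(p2w('top',f([(201,425),(206,442)]),.216)))
print('crate',loc(p2w('top',f([(116,177),(350,103)]),.143)))
print('post+y near',loc(p2w('top',f([(168,382),(165,350)]),.143)))
print('board',loc(p2w('top',f([(143,426),(51,132),(305,57)]),.015)))
```

```text
slat +y end [[-0.1382  0.098 ]
 [-0.1499  0.0983]]
crate [[ 0.0592  0.0904]
 [ 0.0644 -0.0915]]
post+y near [[-0.0946  0.1001]
 [-0.0721  0.0951]]
board [[-0.1046  0.1114]
 [ 0.1436  0.1105]
 [ 0.1463 -0.1069]]
```

Call:
arm_command(targets=[[0, 0, -0.03, 0], [0, 0, -0.07, 0], [0, 0, -0.11, 0], [0, 0, -0.135, 0], [0, 0, -0.146, 0], [0, 0, -0.146, 0], [0.01, 0, -0.146, 0], [0.02, 0, -0.146, 0]])

```text
time: 6.9
tool_pos: [0.4114, -0.2289, 0.1149]
ee_rot: [3.14, 0.002, 1.793]
wrist_force: [-0.2, 0.3, -0.4]
width: 0.0094
finger_force: 30.0
```

Call:
arm_command(targets=[[0.01, 0.002, 0, 0], [0.025, 0.005, 0, 0], [0.04, 0.01, 0, 0], [0.055, 0.013, 0, 0], [0.065, 0.015, 0, 0], [0.069, 0.015, 0, 0], [0.069, 0.015, 0, 0], [0.069, 0.015, 0, 0]])

```text
time: 7.57
tool_pos: [0.4448, -0.2209, 0.1133]
ee_rot: [-3.141, -0.0, 1.793]
wrist_force: [-0.3, -0.2, 0.2]
width: 0.0096
finger_force: 30.0
```

Run:
```python
from h import *
o=robot.get_obs();print(o['tool_pos'],o['ee_rot'],o['width'],o['wrist_force'],o['finger_force'])
j=np.array([.5373,-.1974]);c,s=np.cos(.2227),np.sin(.2227)
d=o['tool_pos'][:2]-j;print(d@[c,s],d@[-s,c])
a=snap('scene','s4')
cv2.imwrite('pics/s4c.png',cv2.resize(a[180:270,165:255],(600,600),interpolation=cv2.INTER_CUBIC)[:,:,::-1])
```

```text
[ 0.4447533  -0.22094004  0.11332305] [-3.14112504e+00 -3.02313173e-04  1.79345755e+00] 0.009618446398968796 [-0.3186973  -0.2079283   0.15701163] 29.999185502529144
-0.09546037483385772 -0.0025184999721341896
```

View pics/s4c.png

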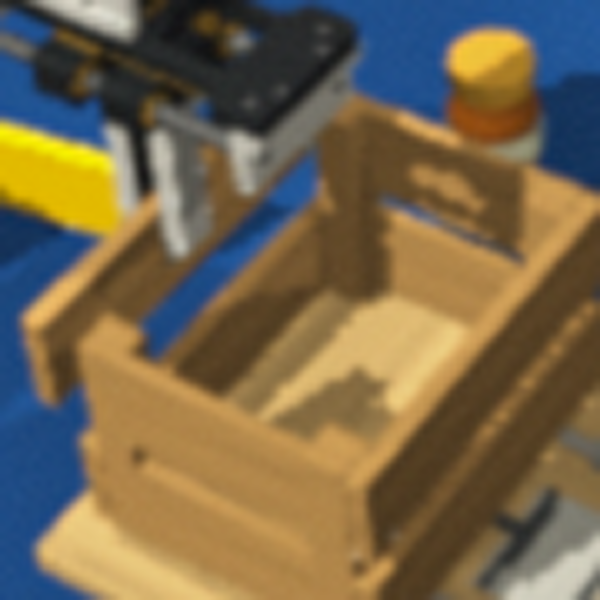

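Run:
```python
from h import *
f=lambda a:[(165+x/6.667,180+y/6.667) for x,y in a]
j=np.array([.5373,-.1974]);c,s=np.cos(.2227),np.sin(.2227)
def loc(p): d=p[:,:2]-j; return np.c_[d@[c,s],d@[-s,c]].round(4)
print('slat -y top near,far',loc(p2w('scene',f([(23,322),(45,330)]),.143)))
print('slat -y bot far',loc(p2w('scene',f([(52,405)]),.093)))
print('post -y outer,inner',loc(p2w('scene',f([(82,345),(108,314)]),.143)))
print('far corner -y',loc(p2w('scene',f([(358,487)]),.143)))
# predicted image of slat if centred at tcp
def W(x,y,z): return [j[0]+c*x-s*y,j[1]+s*x+c*y,z]
print(((w2p('scene',[W(-.1005,-.0925,.143),W(-.0905,-.0925,.143),W(-.0905,-.0925,.093),W(-.075,-.09,.143),W(-.075,-.07,.143)])-[165,180])*6.667).round())
```

```text
slat -y top near,far [[-0.096  -0.0898]
 [-0.0856 -0.0885]]
slat -y bot far [[-0.0915 -0.0881]]
post -y outer,inner [[-0.0677 -0.0871]
 [-0.0695 -0.0687]]
far corner -y [[ 0.0676 -0.0886]]
[[ 10. 322.]
 [ 29. 332.]
 [ 47. 413.]
 [ 63. 343.]
 [ 95. 311.]]
```

Call:
arm_command(targets=[[0.004, 0.001, 0, 0], [0.01, 0.003, 0, 0], [0.015, 0.005, 0, 0], [0.019, 0.006, 0, 0], [0.019, 0.006, 0, 0], [0.019, 0.006, 0, 0]])

```text
time: 8.12
tool_pos: [0.4544, -0.218, 0.1135]
ee_rot: [-3.142, -0.0, 1.793]
wrist_force: [0.3, -0.5, -0.4]
width: 0.01
finger_force: 30.0
```

Call:
arm_command(targets=[[0.002, 0.0004, 0, 0], [0.004, 0.0009, 0, 0], [0.006, 0.0013, 0, 0], [0.008, 0.0018, 0, 0], [0.01, 0.0022, 0, 0], [0.01, 0.0022, 0, 0], [0.01, 0.0022, 0, 0]])

```text
time: 8.7
tool_pos: [0.4593, -0.2169, 0.1135]
ee_rot: [3.142, -0.0, 1.793]
wrist_force: [-0.3, -0.7, 0.4]
width: 0.0101
finger_force: 30.0
```

Call:
arm_command(targets=[[0.002, 0.0004, 0, 0], [0.004, 0.0009, 0, 0], [0.006, 0.0013, 0, 0], [0.008, 0.0018, 0, 0], [0.01, 0.0022, 0, 0], [0.01, 0.0022, 0, 0], [0.01, 0.0022, 0, 0]])

```text
time: 9.28
tool_pos: [0.4642, -0.2158, 0.1135]
ee_rot: [-3.141, -0.0, 1.793]
wrist_force: [-1.7, -0.3, 0.2]
width: 0.0096
finger_force: 30.0
```

Run:
```python
from h import *
o=robot.get_obs();print(o['tool_pos'],o['ee_rot'],o['wrist_force'],o['wrist_torque'])
```

```text
[ 0.46420096 -0.21584603  0.11350182] [-3.14128061e+00 -1.82848375e-05  1.79340433e+00] [-1.69040278 -0.28400379  0.24327856] [-0.07633394  0.26855752  0.11373832]
```

Call:
arm_command(targets=[[0.002, 0.0004, 0, 0], [0.004, 0.0009, 0, 0], [0.006, 0.0013, 0, 0], [0.008, 0.0018, 0, 0], [0.01, 0.0022, 0, 0], [0.01, 0.0022, 0, 0], [0.01, 0.0022, 0, 0]])

```text
time: 9.87
tool_pos: [0.4688, -0.2148, 0.1134]
ee_rot: [-3.14, -0.0, 1.793]
wrist_force: [-3.8, -0.1, 1.3]
width: 0.0098
finger_force: 30.0
```

Run:
```python
from h import *
for i in range(3):
    o=robot.get_obs();print(o['tool_pos'].round(4),o['ee_rot'].round(4),o['wrist_force'].round(2),o['wrist_torque'].round(3))
    im=snap('scene','s5' if i==0 else f's5{i}')
```

```text
[ 0.4688 -0.2148  0.1134] [-3.1405e+00 -2.0000e-04  1.7932e+00] [-3.79 -0.06  1.33] [-0.153  0.927  0.185]
[ 0.4688 -0.2148  0.1135] [-3.1405e+00 -2.0000e-04  1.7932e+00] [-5.15 -0.2   2.2 ] [-0.191  0.91   0.193]
[ 0.4688 -0.2148  0.1135] [-3.1406e+00 -2.0000e-04  1.7932e+00] [-4.69 -0.61  1.11] [-0.187  0.938  0.148]
```

Call:
arm_command(targets=[[0, 0, 0, 0.002], [0, 0, 0, 0.0035], [0, 0, 0, 0.0035], [0, 0, 0, 0.0035]])

```text
time: 10.35
tool_pos: [0.4688, -0.2148, 0.1135]
ee_rot: [-3.141, -0.0, 1.8]
wrist_force: [-4.5, -1.1, 1.5]
width: 0.0094
finger_force: 30.0
```

```bash
cat > st.py <<'E'
from h import *
c,s=np.cos(.2227),np.sin(.2227);F=[];M=[]
for i in range(5):
    o=robot.get_obs();F.append(o['wrist_force']);M.append(o['wrist_torque']);im=robot.snapshot('scene')
F=np.mean(F,0);M=np.mean(M,0);f=-F[:2]@[c,s]
d=o['tool_pos'][:2]-[.5373,-.1974]
print(o['time'],'loc',(d@[c,s]).round(4),(d@[-s,c]).round(4),o['tool_pos'][2].round(4),'rot',o['ee_rot'].round(4),'F',F.round(2),'M',M.round(3),'push',f.round(2),'t',(M[2]/f).round(4))
cv2.imwrite('pics/last.png',im[:,:,::-1])
E
python3 st.py
```

```text
10.55 loc -0.0706 -0.0018 0.1134 rot [-3.1406e+00 -3.0000e-04  1.7998e+00] F [-5.04 -0.88  1.38] M [-0.187  0.95  -0.04 ] push 5.11 t -0.0077
```

Call:
arm_command(targets=[[0.002, 0.0004, 0, 0], [0.004, 0.0009, 0, 0], [0.006, 0.0013, 0, 0], [0.008, 0.0018, 0, 0], [0.01, 0.0022, 0, 0], [0.011, 0.0025, 0, 0], [0.011, 0.0025, 0, 0], [0.011, 0.0025, 0, 0]])

```text
time: 11.27
tool_pos: [0.4731, -0.2138, 0.1134]
ee_rot: [-3.138, -0.001, 1.8]
wrist_force: [-8.1, -1.4, 3.6]
width: 0.0097
finger_force: 30.0
```

```bash
python3 st.py
python3 - <<'E'
from h import *
# rectify pointer/gauge area at z~.02 in jig coords, from scene camera; print brightness profile along x
j=np.array([.5373,-.1974]);c,s=np.cos(.2227),np.sin(.2227)
xs=np.arange(.050,.140,.002)
for f in('s0','s5','last'):
    im=cv2.cvtColor(cv2.imread(f'pics/{f}.png'),cv2.COLOR_BGR2GRAY)
    for ys in([-.01,0,.01],[-.024,-.028],[.024,.028]):
        pr=[]
        for x in xs:
            P=[[j[0]+c*x-s*y,j[1]+s*x+c*y,.02] for y in ys]
            q=w2p('scene',P).astype(np.float32)
            pr.append(cv2.remap(im,q[None,:,0],q[None,:,1],cv2.INTER_LINEAR).mean())
        print(f,ys[0],np.array(pr).astype(int).tolist())
E
```

```text
11.4667 loc -0.0662 -0.0018 0.1135 rot [-3.1379e+00 -5.0000e-04  1.7995e+00] F [-8.22 -1.16  3.59] M [-0.263  1.455 -0.068] push 8.27 t -0.0082
s0 -0.01 [64, 63, 61, 60, 61, 64, 70, 77, 82, 86, 87, 84, 77, 61, 51, 52, 64, 86, 106, 118, 121, 124, 130, 142, 157, 170, 180, 188, 194, 197, 195, 183, 159, 126, 111, 131, 156, 170, 173, 174, 175, 174, 173, 174, 174, 175]
s0 -0.024 [63, 62, 60, 60, 62, 68, 80, 97, 111, 117, 115, 111, 96, 81, 76, 84, 99, 113, 128, 149, 170, 188, 195, 195, 193, 192, 190, 190, 192, 193, 191, 185, 164, 132, 99, 87, 88, 93, 95, 96, 94, 89, 84, 82, 81, 79]
s0 0.024 [66, 65, 64, 62, 63, 69, 79, 90, 99, 104, 105, 100, 87, 69, 63, 71, 89, 106, 116, 119, 120, 120, 118, 117, 117, 118, 120, 126, 138, 157, 173, 176, 159, 126, 114, 130, 157, 174, 177, 177, 177, 177, 177, 177, 177, 177]
s5 -0.01 [67, 66, 65, 66, 66, 64, 62, 62, 65, 71, 79, 82, 78, 68, 65, 72, 74, 70, 66, 68, 86, 106, 119, 123, 126, 132, 144, 159, 173, 185, 192, 185, 162, 130, 114, 135, 160, 174, 177, 178, 178, 177, 177, 178, 178, 179]
s5 -0.024 [68, 64, 64, 65, 66, 64, 62, 64, 69, 81, 94, 103, 96, 83, 78, 8
[... 322 characters left out ...]
, 181, 181, 182, 181, 181, 181, 181, 181]
last -0.01 [84, 76, 69, 65, 66, 66, 66, 65, 63, 63, 64, 63, 60, 59, 62, 76, 88, 97, 93, 82, 66, 66, 79, 100, 116, 122, 126, 130, 141, 153, 162, 159, 145, 122, 113, 135, 161, 174, 177, 177, 179, 178, 178, 179, 179, 180]
last -0.024 [87, 78, 69, 65, 64, 64, 64, 64, 62, 61, 63, 66, 66, 67, 73, 86, 102, 114, 122, 124, 123, 124, 124, 127, 143, 167, 187, 194, 197, 198, 197, 192, 169, 135, 102, 90, 91, 97, 98, 98, 97, 92, 86, 85, 84, 81]
last 0.024 [84, 75, 70, 67, 67, 68, 69, 68, 66, 66, 67, 65, 63, 62, 68, 85, 105, 118, 119, 111, 104, 104, 110, 117, 120, 121, 122, 121, 122, 121, 120, 112, 99, 91, 102, 133, 163, 178, 181, 181, 181, 182, 182, 180, 181, 182]
```

Call:
arm_command(targets=[[0.002, 0.0004, 0, 0], [0.004, 0.0009, 0, 0], [0.006, 0.0013, 0, 0], [0.008, 0.0018, 0, 0], [0.009, 0.002, 0, 0], [0.009, 0.002, 0, 0], [0.009, 0.002, 0, 0], [0.009, 0.002, 0, 0]])

```text
time: 12.18
tool_pos: [0.4765, -0.213, 0.1135]
ee_rot: [-3.135, -0.001, 1.799]
wrist_force: [-10.9, -2.1, 4.8]
width: 0.0102
finger_force: 30.0
```

```bash
cat > prof.py <<'E'
from h import *
j=np.array([.5373,-.1974]);c,s=np.cos(.2227),np.sin(.2227)
def prof(f,z,y,xs):
    im=cv2.cvtColor(cv2.imread(f'pics/{f}.png'),cv2.COLOR_BGR2GRAY).astype(np.float32)
    P=[[j[0]+c*x-s*yy,j[1]+s*x+c*yy,z] for x in xs for yy in y]
    q=w2p('scene',P).astype(np.float32)
    return cv2.remap(im,q[None,:,0],q[None,:,1],cv2.INTER_LINEAR).reshape(len(xs),-1).mean(1)
xs=np.arange(.07,.125,.001)
for f in('s5','last'):
    for z,n in((.024,'ptr'),(.0165,'bars')):
        print(f,n,prof(f,z,[-.012,-.008],xs).astype(int).tolist())
E
python3 st.py; python3 prof.py
```

```text
12.3833 loc -0.0627 -0.0018 0.1135 rot [-3.1354e+00 -8.0000e-04  1.7992e+00] F [-11.35  -1.49   4.76] M [-0.345  1.924 -0.034] push 11.4 t -0.003
s5 ptr [79, 86, 92, 95, 95, 94, 89, 82, 75, 69, 70, 75, 81, 84, 85, 84, 80, 74, 70, 68, 73, 80, 89, 100, 109, 115, 120, 122, 124, 126, 130, 138, 147, 159, 171, 182, 193, 198, 200, 202, 202, 201, 199, 193, 183, 170, 153, 135, 117, 106, 109, 120, 132, 145, 157]
s5 bars [96, 97, 94, 88, 80, 72, 71, 74, 79, 86, 91, 95, 95, 92, 89, 88, 87, 91, 95, 101, 108, 113, 119, 123, 126, 130, 135, 144, 154, 164, 175, 185, 194, 199, 202, 203, 203, 202, 202, 200, 193, 184, 173, 158, 140, 122, 114, 118, 125, 136, 149, 161, 169, 172, 173]
last ptr [64, 63, 62, 62, 62, 62, 61, 62, 63, 65, 72, 81, 90, 99, 107, 115, 120, 122, 123, 123, 120, 115, 110, 101, 90, 80, 72, 71, 72, 78, 88, 100, 109, 115, 119, 122, 123, 124, 126, 130, 136, 144, 153, 159, 159, 156, 146, 131, 116, 106, 110, 120, 132, 145, 158]
last bars [62, 61, 61, 61, 62, 62, 67, 75, 83, 93, 102, 111, 118, 121, 123, 124, 124, 122, 120, 116, 109, 103, 96, 90, 87, 86, 89, 98, 105, 114, 121, 126, 129, 131, 134, 136, 140, 147, 154, 163, 167, 168, 164, 154, 139, 122, 115, 119, 126, 137, 149, 162, 170, 173, 174]
```

Run:
```python
from h import *
j=np.array([.5373,-.1974]);c,s=np.cos(.2227),np.sin(.2227)
im=cv2.imread('pics/last.png').astype(np.float32)
rb=im[:,:,2]-im[:,:,0]; g=im.mean(2)
def pr(ch,pts):
    q=w2p('scene',[[j[0]+c*x-s*y,j[1]+s*x+c*y,z] for x,y,z in pts]).astype(np.float32)
    return cv2.remap(ch,q[None,:,0],q[None,:,1],cv2.INTER_LINEAR)[0].astype(int).tolist()
ys=np.arange(.078,.104,.002); off=.006
print('+y end R-B; slat, post, rear');
for x in(-.0627,-.0577,-.0527,-.0477,-.0427,-.02,.0): print(x,pr(rb,[(x+off,y,.142) for y in ys]))
ys=-np.arange(.078,.104,.002);print('-y end gray')
for x in(-.0657,-.0627,-.0597,-.0527,-.0477,-.0427): print(x,pr(g,[(x+off,y,.143) for y in ys]),pr(rb,[(x+off,y,.143) for y in ys]))
```

```text
+y end R-B; slat, post, rear
-0.0627 [0, 0, 0, -1, -2, -2, -2, -2, -2, -2, 0, 0, -1]
-0.0577 [1, 0, -1, -2, -2, -3, -2, -1, -1, -2, -2, -2, -2]
-0.0527 [-2, -3, -2, -1, -2, -2, -3, -2, -2, -2, -1, -2, -1]
-0.0477 [1, 2, 3, 3, 3, 3, 3, 3, 3, 3, 4, 4, 3]
-0.0427 [9, 10, 11, 10, 10, 9, 9, 8, 6, 5, 1, -4, -11]
-0.02 [56, 56, 60, 65, 72, 76, 73, 61, 52, 64, 84, 105, 117]
0.0 [57, 60, 67, 84, 102, 114, 118, 112, 102, 91, 89, 95, 103]
-y end gray
-0.0657 [150, 150, 150, 153, 155, 148, 134, 116, 104, 91, 78, 75, 73] [119, 121, 121, 122, 121, 114, 99, 58, 17, -30, -74, -89, -99]
-0.0627 [146, 146, 145, 146, 147, 144, 135, 126, 119, 110, 101, 88, 79] [116, 116, 117, 117, 116, 113, 107, 97, 76, 32, -12, -52, -84]
-0.0597 [146, 145, 145, 143, 141, 136, 130, 125, 124, 125, 121, 110, 94] [116, 114, 115, 115, 113, 109, 105, 103, 98, 90, 61, 13, -35]
-0.0527 [148, 147, 146, 145, 142, 137, 131, 125, 125, 125, 125, 125, 121] [118, 115, 116, 117, 113, 108, 104, 100, 101, 102, 102, 98, 83]
-0.0477 [146, 146, 146, 145, 142, 135, 129, 127, 127, 127, 127, 125, 124] [115, 114, 115, 115, 113, 110, 105, 101, 101, 102, 102, 103, 103]
-0.0427 [111, 126, 135, 143, 143, 136, 130, 127, 126, 126, 126, 127, 126] [92, 103, 109, 114, 114, 110, 105, 101, 101, 101, 102, 102, 103]
```

```bash
python3 st.py; python3 -c "
from bench import robot
print(robot.close_job())"
```

```text
12.6333 loc -0.0627 -0.0018 0.1135 rot [-3.1354e+00 -8.0000e-04  1.7992e+00] F [-11.54  -1.34   4.5 ] M [-0.33   1.915 -0.037] push 11.55 t -0.0032
the job is handed in; nothing more can be done
None
```

The job is handed in at about 12.6 s: the arm is still gripping the long slat and pressing it squarely on the front posts at a steady 11.5 N or so. By image measurement the pointer is about 1 mm past midway, and the slat end I could check lines up with its post and is flush with the post top; the other end was hidden by the gripper.

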